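Pulse the pigment mill with the fine sieve fitted

TASK

Set up the pigment mill for a short pulse of fine grinding: slide the blue-tabbed sieve straight up out of the slotted rack, lower it fully home into the slot between the mill and its spout, and let go of it. Then set the lid into the mill's mouth so that its two pins drop through the notches and it sits flat, and turn it clockwise against the spring to the amber pulse mark, halfway to the red lock mark; hold it there without letting it click into the lock, and finish still gripping the lid at that mark. Leave the other two sieves in the rack, and the white tub and the two pigment jars where they stand.

Things in the scene. Friction and masses are not known exactly. Their poses are not given: they have to be found in the camera images.
- mill: electric pigment mill, fixed to the table: round pale grey motor housing (126 mm across), on it a steel chamber with aluminium bayonet collar (103 mm across). Origin on the table under the middle of the mouth, z up. Its own +y points to the sieve housing (75 x 21 mm, flared top 122 mm above the table) and, beyond it, the spout over the white tub. Nothing on it rises above the collar rim (150 mm)
- mill_mouth (a point): middle of the mouth at the collar rim, 150 mm above the table; axes as the mill. Bore 54 mm wide, lip 8 mm thick, with two notches for the lid's pins along the mill's +x and -x, each 30 degrees wide, reaching 40 mm from the axis. The lid goes in with its x along the mill's x (either way round), give or take 6 degrees
- pulse_mark (a point): amber pulse mark on the collar rim, 47 mm from the mouth's axis, 45 degrees clockwise (from above) from the black mark at the notch on the mill's +x; the red lock mark is 90 degrees clockwise. The three marks repeat half a turn round. At the pulse mark the lid's x axis points to this mark, or straight away from it
- mill_slot (a point): middle of the sieve slot's floor, 62 mm above the table, 120 mm from the mouth's axis along the mill's +y; axes as the mill. Slot 63 mm long (mill's x), 8.5 mm wide (mill's y), 60 mm deep with its mouth, which flares about 3 mm outward all round. A seated sieve has its origin here and its x along the mill's x, either way round
- sieve_blue: the fine sieve: flat steel mesh frame 60 mm wide (its x), 6 mm thick (its y), 60 mm high, with a blue grip tab on the top edge (34 mm along x, 10 mm along y, from 60 to 92 mm above the underside), about 70 g. Origin at the middle of its underside, z up; both ways round are alike
- sieve_yellow: medium sieve, the same but with a yellow tab; stays in the rack
- sieve_green: coarse sieve, the same but with a green tab; stays in the rack
- rack: wooden slotted block fixed to the table, 92 mm (x) x 160 mm (y) x 40 mm high, origin at the middle of its underside. Three slots along its x, 50 mm apart along its y, each 62.5 x 8 mm and 32 mm deep (floor 8 mm above the table), one sieve upright in each, in any order
- lid: the mill's bayonet lid, standing on the table, about 160 g; origin at the middle of its underside, z up. Grey plug 50 mm across, 22 mm high; two steel pins, 8 mm thick, along its +x and -x, ends 37 mm from the axis, centres 7.5 mm above the underside; black disc 84 mm across (22 to 30 mm up). Seated, the disc lies on the collar rim and the underside is 128 mm above the table
- lid_handle (a point): middle of the lid's orange bar handle, 47 mm above the lid's underside; axes as the lid. The bar is 60 mm long (lid's x), 16 mm thick (lid's y) and 34 mm high, from 30 to 64 mm above the underside. Both ways round are alike
- pulse_ring (a joint): angle of the sprung ring in the collar, rad: 0 at rest, growing as the lid's pins push it clockwise, about 0.11 less than the lid's own turn: 0.66 at the pulse mark, where it pushes back with 0.15 N m (a lid let go springs back). From 70 degrees of lid turn two ball catches resist; at about 80 (1.28) the lid clicks past them and locks
- tub: white plastic tub, 66 mm across, 50 mm high, under the spout; origin at the middle of its underside. Stays there
- jar_rust: glass jar of rust-red pigment paste, white lid, 52 mm across, 55 mm high; origin at the middle of its underside. Stays there
- jar_green: glass jar of green pigment paste, yellow-ochre lid, 52 mm across, 71 mm high; origin at the middle of its underside. Stays there
Mind the look-alikes: they are no part of the job. Leave any yellow look-alike of the lid alone.

How it is judged:
On the way, in this order (a step that is already met when the one before it is completed fails the run):
1. the blue-tabbed sieve is lifted clear of its slot in the rack (z of sieve_blue in the frame of rack above 0.045 m), for 0.1 s.
2. the blue-tabbed sieve stands fully home in the mill's slot and is let go (horizontal distance between sieve_blue and mill_slot below 0.005 m and z of sieve_blue in the frame of mill_slot between -0.004 and 0.004 m and angle between the x axis of sieve_blue and the x axis of mill, either way round below 0.12 rad and contact force between the fingers and sieve_blue below 0.1 N), for 0.2 s.
3. the lid sits flat in the mill's mouth (horizontal distance between lid and mill_mouth below 0.004 m and z of lid in the frame of mill below 0.1315 m and angle between lid's own z axis and vertical below 0.1 rad), for 0.1 s.
At the end, for the whole second after the job is handed in: blue-tabbed sieve home in the mill's slot (within 5 mm sideways, 4 mm in height); lid flat in the mouth (4 mm sideways, 3.5 mm in height), turned clockwise to the pulse mark (45 degrees, give or take 10), sprung ring turned and still, fingers still gripping the lid (all of step 3 and horizontal distance between sieve_blue and mill_slot below 0.005 m and z of sieve_blue in the frame of mill_slot between -0.004 and 0.004 m and angle between the x axis of sieve_blue and the x axis of mill, either way round below 0.12 rad and angle between the x axis of lid and the x axis of mill, either way round between 0.611 and 0.96 rad and value of joint pulse_ring between 0.4 and 0.98 rad and velocity of joint pulse_ring between -0.1 and 0.1 rad/s and contact force between the fingers and lid above 2 N); the arm keeps its last pose, push and grip.
It fails at once if the lid is turned on into the lock click (value of joint pulse_ring above 1.2 rad).
It fails at once if another sieve is pulled out of its slot, or the rack's sieves are knocked about (distance of any of sieve_yellow, sieve_green from where it was at the start of the episode above 0.02 m).
It fails at once if the tub or a pigment jar is shifted by more than 25 mm (distance of any of tub, jar_rust, jar_green from where it was at the start of the episode above 0.025 m).
It also fails if it takes over 64 s, if anything falls off the work surface, if the arm or the gripper's body presses on something with over 40 N, if the wrist force passes 120 N, or if a joint passes its speed limit or range.

ROBOT

A 7-joint arm with a two-finger parallel gripper is mounted at the origin on the work surface; the furniture and walls round the work are solid. World frame = base frame: x ahead of the robot, y to its left, z up, the work surface at z = 0. Lengths are in m, angles in rad, forces in N, time in s.
With the tool pointing down it reaches from about 0.425 to 0.95 m from the base axis. Payload 4.7 kg.
Tool frame: the origin (TCP) lies on the front face of the gripper's body, between the roots of the fingers; the fingertips stand 73 mm ahead of it and the grasp point (between the pads) lies 54 mm ahead of it; z points along the fingers, y is the line along which they close (so a half turn about z gives the same grasp; the last joint's range is limited). The gripper opens to 85 mm and grips with 20 to 120 N. Pads are 22 mm wide; open, the fingers measure 114 mm over their backs; the gripper's body (76 mm by 85 mm) begins 54 mm behind the grasp point. The pads swing forward as they close: fully open they stand 13 mm farther back than shut.
Start: joints at [-1.23, 0.469, -0.049, 1.532, 0.024, 1.141, -0.082], TCP at [0.244, 0.629, 0.304] pointing down, gripper open.
Joint ranges: [-2.59, 2.59], [-0.33, 1.99], [-1.39, 1.29], [0.1, 2.45], [-1.04, 4.18], [0.21, 1.99], [-2.66, 2.66]. Speed limits (rad/s): [2.57, 2.57, 3.14, 3.14, 3.14, 3.14, 3.14].

INTERFACE

Orientations are given as [roll, pitch, yaw] about the fixed x, y, z axes, in that order (R = Rz(yaw) Ry(pitch) Rx(roll)).
In Python, from cell import get_obs, optics, env gives the robot as it stands.
- The arm moves only by the shell command python3 -m creep 'ROWS' [OPENING]. ROWS is JSON, a list that holds one entry, the list of rows, each a list of 4 numbers: the shift along the tool's x, y, z in cm, then the turn about the tool's z in rad. In form: [[[tx, ty, tz, roll], ...]]. A call has 1 to 12 rows; each row is the pose to reach, as a shift and turn from the pose commanded when the call began, along the tool's axes at that moment; what a row does not reach only later rows make up. A row lasts 1/12 s, in which the tool goes at most 41.7 mm and 7.16 degrees, less where a joint would pass 70% of its speed; a pose out of reach is approached as far as the arm can. A call with a gripper value outside its range is refused whole. OPENING is the opening, from 0 (shut) to 1 (fully open), set as the call begins (- or left out, the last holds). The fingers move at their own pace and stop on an object; the grip force is fixed at half the most. Time passes only in rows, so rows that repeat a pose let the fingers close. It gives the time, the measured TCP pose, the force, the opening and the grip force at its end, in the units of the state.
- get_obs(): the state, without advancing time (a new reading comes with each control period).
- optics.camera(name): name is "side" or "top"; returns the picture (384x512x3 uint8, red, green, blue); there is no depth.
- optics.camera_model(name): a dict with "fx", "fy", "cx", "cy" (pixels), "extrinsics" (4x4, takes a point from camera to world coordinates). Camera axes: x right, y down, z forward; pixel columns grow to the right and rows downward; lengths in m; the calibration is good to about 2 mm. A picture is of the moment at which its call begins. camera_model takes no time and is no camera call.
- env.job_done(): hands the job in; it is judged then, once.
The state is a dict: "time_s": time; "joints": joint angles; "dq": joint speeds; "joint_torque": joint torques, N m; "ee_pos": TCP position; "tcp_rot": TCP orientation; "contact_force": force on the tool from outside, world axes, zero at the start; "wrist_torque": the same for the moment, N m; "gripper_width": finger opening in m; "grip_force": force on a finger pad.
Only numpy, scipy, OpenCV 4.12 (cv2) and the standard library are available. Lean on these libraries where they do the work, as an engineer would, in place of code of your own. Each camera call takes 0.05 s, during which the arm holds its last target. There are 200 camera calls.

## Working session

There is one attempt and no reset: what is moved stays moved. The work goes in short steps, Python scripts to look and compute and a shell command to move; the robot and the scene stay as the last step left them, time stands still between calls to the robot, and variables do not carry over. Pictures are saved under pics/ and viewed, at most 10 in all, crops included, and the job is handed in when it is done.

```bash
mkdir -p pics; ls; python3 - <<'E'
from cell import get_obs, optics, env
import cv2,numpy as np
o=get_obs();print(o['time_s'],o['ee_pos'],o['tcp_rot'],o['gripper_width'])
for n in("top","side"):
    im=optics.camera(n);cv2.imwrite(f"pics/{n}0.png",im[:,:,::-1])
    m=optics.camera_model(n);print(n,m['fx'],m['cx'],m['cy'],np.round(m['extrinsics'],4).tolist())
E
```

```text
pics
0.0 [0.2437775  0.62895371 0.30283307] [-3.13959699e+00  8.43181933e-05  2.77183822e+00] 0.08552921202455403
top 425.52438517338175 250.64803476027507 191.9992027705644 [[0.0081, -0.995, 0.0994, 0.3366], [-1.0, -0.0076, 0.0051, -0.0306], [-0.0043, -0.0994, -0.995, 1.2904], [0.0, 0.0, 0.0, 1.0]]
side 365.7662806456131 247.60396342204513 195.36184465159556 [[0.8289, -0.2922, 0.477, -0.1747], [-0.5594, -0.4413, 0.7017, -0.9823], [0.0054, -0.8485, -0.5292, 0.8115], [0.0, 0.0, 0.0, 1.0]]
```

```bash
cd pics; python3 -c "
import cv2
for n in('top','side'): cv2.imwrite(n+'0b.png',cv2.resize(cv2.imread(n+'0.png'),(800,600),interpolation=cv2.INTER_CUBIC))"
```

```text
(no output)
```

View pics/top0b.png

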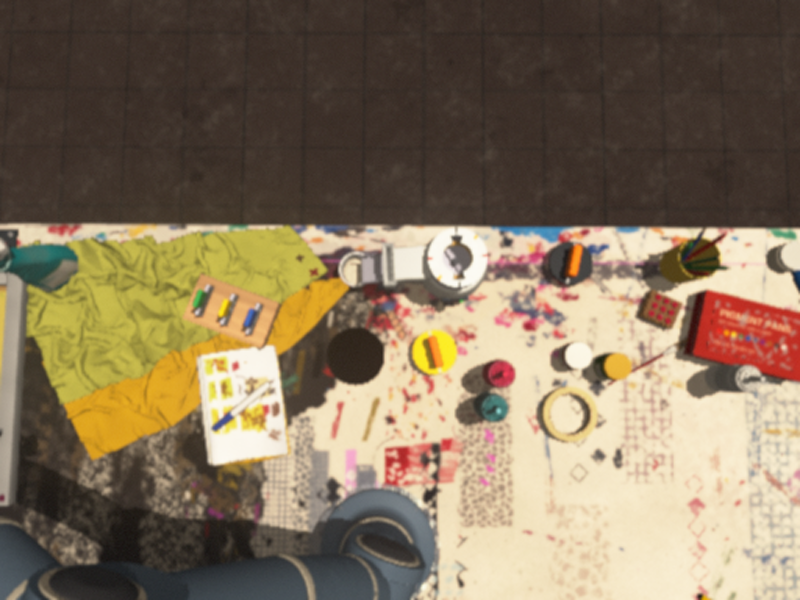

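View pics/side0b.png

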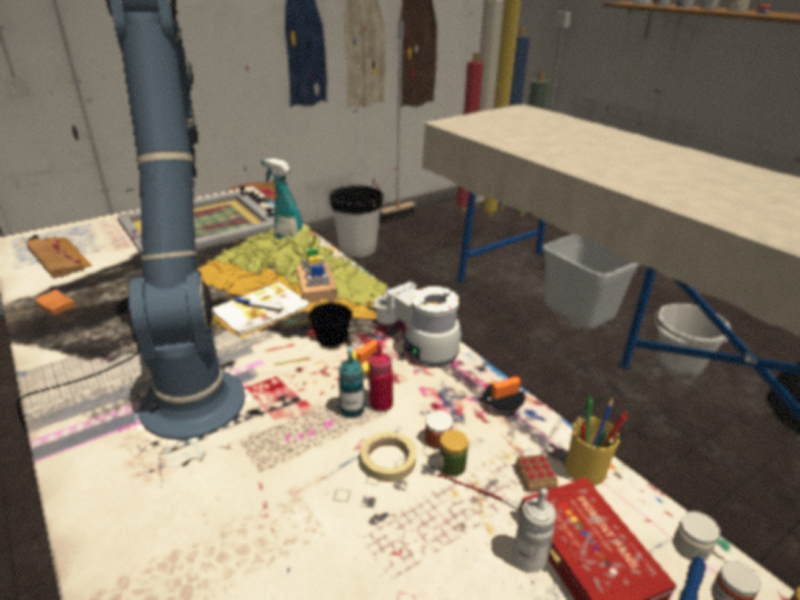

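Candidates (800x600 top view):
- **Blue sieve:** blue tab in the rack (250,318). Look-alikes are the blue brush on the painting (243,400) and the yellow (227,308) and green (202,298) tabs.
- **Lid:** black disc with orange bar (570,263). Look-alikes are the yellow disc with orange bar (434,352) and the black bowl (355,355).
- **Mill:** (455,260), with the housing and slot near (393,265) and the white tub at (352,268).

By the description I choose the blue tab in the rack and the black lid, and check both with a crop.

```bash
cat > h.py <<'E'
from cell import get_obs, optics, env
import cv2,numpy as np
def ray(n,u,v):
    m=optics.camera_model(n);E=np.array(m['extrinsics'])
    d=E[:3,:3]@np.array([(u-m['cx'])/m['fx'],(v-m['cy'])/m['fy'],1]);return E[:3,3],d
def plane(n,u,v,z):
    p,d=ray(n,u,v);return p+d*(z-p[2])/d[2]
def proj(n,P):
    m=optics.camera_model(n);E=np.array(m['extrinsics']);q=E[:3,:3].T@(np.array(P)-E[:3,3])
    return np.array([m['fx']*q[0]/q[2]+m['cx'],m['fy']*q[1]/q[2]+m['cy']])
def tri(a,b):
    (p,d),(q,e)=ray('top',*a),ray('side',*b)
    t=np.linalg.lstsq(np.c_[d,-e],q-p,rcond=None)[0];return (p+d*t[0]+q+e*t[1])/2
def blobs(im,lo,hi,roi,mina=6):
    x0,x1,y0,y1=roi;h=cv2.cvtColor(im[y0:y1,x0:x1],cv2.COLOR_BGR2HSV)
    n,l,s,c=cv2.connectedComponentsWithStats(cv2.inRange(h,np.array(lo),np.array(hi)))
    out=[]
    for i in range(1,n):
        if s[i,4]>=mina:
            ys,xs=np.where(l==i);r=cv2.minAreaRect(np.c_[xs+x0,ys+y0].astype(np.float32))
            out.append((np.round(c[i]+[x0,y0],2).tolist(),int(s[i,4]),[np.round(r[0],1).tolist(),np.round(r[1],1).tolist(),round(r[2],1)]))
    return out
E
python3 - <<'E'
from h import *
t=cv2.imread('pics/top0.png');s=cv2.imread('pics/side0.png')
up=lambda a,k=6:cv2.resize(a,None,fx=k,fy=k,interpolation=cv2.INTER_CUBIC)
M=np.zeros((600,800,3),np.uint8)
M[:312,:600]=up(t[143:195,214:314]);M[312:600,:402]=up(t[175:223,118:185]);M[312:552,410:650]=up(t[148:188,346:386])
cv2.imwrite('pics/crop1.png',M)
for n,im,rt,ol in(('top',t,(115,190,170,225),(340,390,140,195)),('side',s,(180,230,150,195),(300,345,230,270))):
    print(n,'blue',blobs(im,(100,110,60),(125,255,255),rt));print('yel',blobs(im,(22,170,130),(32,255,255),rt));print('grn',blobs(im,(45,90,40),(85,255,255),rt))
    print('orange',blobs(im,(3,150,120),(18,255,255),ol))
E
```

```text
top blue [([159.45, 203.17], 29, [[159.4, 203.2], [2.7, 9.8], 26.6])]
yel [([184.58, 189.67], 12, [[184.3, 189.7], [1.4, 10.8], 53.1]), ([143.0, 196.93], 55, [[143.1, 196.9], [5.0, 11.7], 21.8]), ([123.22, 220.83], 23, [[123.4, 220.7], [2.4, 17.9], 65.2])]
grn [([127.23, 190.86], 56, [[127.0, 191.0], [5.4, 10.7], 26.6])]
orange [([367.88, 166.18], 131, [[367.9, 166.1], [6.5, 20.6], 11.3])]
side blue [([202.71, 172.66], 35, [[203.0, 172.5], [6.0, 5.0], 0.0])]
yel [([200.73, 165.5], 22, [[200.5, 165.5], [3.0, 5.0], 90.0])]
grn [([199.39, 160.61], 23, [[199.5, 161.0], [4.0, 5.0], 90.0])]
orange [([323.93, 247.37], 172, [[324.2, 247.1], [10.4, 19.3], 71.6])]
```

View pics/crop1.png

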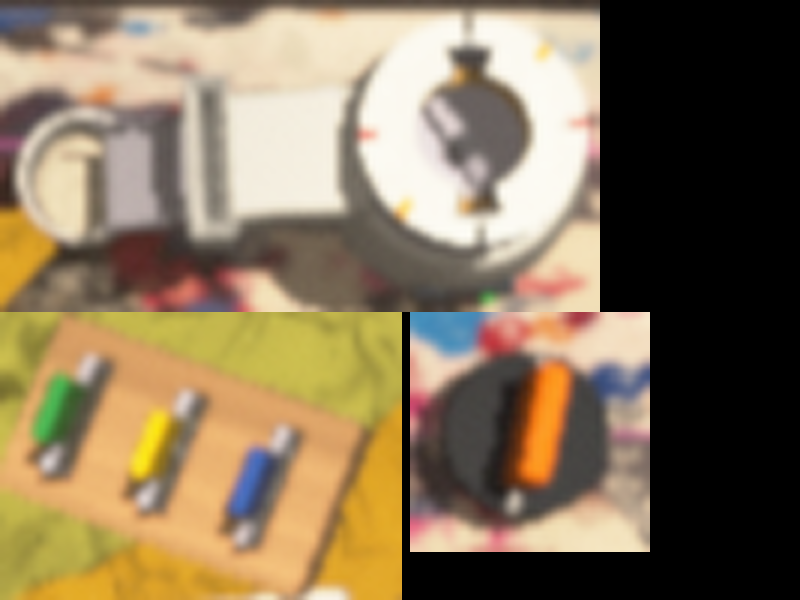

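The crop confirms the choice: the black disc with the orange bar (crop 530,440) is the lid, and the blue tab in the rack (crop 250,482) is the sieve. The collar marks are sharp (black 468,25 and 482,232; red 367,134 and 580,123), and the dark slot runs from (207,82) to (222,238).

```bash
python3 - <<'E'
from h import *
f=lambda X,Y,x0,y0,Y0=0,X0=0:((X-X0+.5)/6-.5+x0,(Y-Y0+.5)/6-.5+y0)
mk=[plane('top',*f(X,Y,214,143),.15)[:2] for X,Y in((468,25),(482,232),(367,134),(580,123),(543,50),(404,208))]
mk=np.array(mk);print('marks',mk.round(4).tolist())
c=mk[:4].mean(0);d=mk[0]-mk[1];e=mk[2]-mk[3];a=mk[4]-mk[5]
print('centre',c,np.linalg.norm(d)/2,np.linalg.norm(e)/2,'yaw',np.arctan2(d[1],d[0]),np.arctan2(e[1],e[0])-np.pi/2,np.arctan2(a[1],a[0])+np.pi/4)
s=np.array([plane('top',*f(X,Y,214,143),.122)[:2] for X,Y in((187,85),(235,80),(243,237),(197,243),(207,82),(222,238))])
print('slot rim',s.round(4).tolist(),s[:4].mean(0),s[4:].mean(0));v=s[:4].mean(0)-c;print(np.linalg.norm(v),'yaw',np.arctan2(v[1],v[0])-np.pi/2)
for n,a,b in(('blue',(159.45,203.17),(202.71,172.66)),('yel',(143,196.93),(200.73,165.5)),('grn',(127.23,190.86),(199.39,160.61)),('lid',(367.88,166.18),(323.93,247.37))):
    print(n,tri(a,b),plane('top',*a,.09 if n!='lid' else .06))
r=np.array([plane('top',*f(X,Y,118,175,312),.04)[:2] for X,Y in((65,318),(365,430),(300,592),(0,490))]);print('rack',r.round(4).tolist(),r.mean(0))
# tab axis ends, bar ends
for n,A,B,x0,y0,X0,z in(('blue',(265,450),(236,518),118,175,0,.1),('lid',(553,366),(530,485),346,148,410,.064)):
    p=plane('top',*f(*A,x0,y0,312,X0),z);q=plane('top',*f(*B,x0,y0,312,X0),z);w=p-q;print(n,(p+q)/2,np.arctan2(w[1],w[0]),np.linalg.norm(w))
k=np.array([plane('top',*f(X,Y,346,148,312,410),.03)[:2] for X,Y in((443,440),(607,440),(530,352),(530,525))]);print('disc',k.round(4).tolist(),(k[0,1]+k[1,1])/2,(k[2,0]+k[3,0])/2)
E
```

```text
marks [[0.5751, -0.1352], [0.4805, -0.1413], [0.5247, -0.0895], [0.5305, -0.1857], [0.5638, -0.1691], [0.4911, -0.1062]]
centre [ 0.52769287 -0.13789832] 0.04737035728826574 0.04817030157191998 yaw 0.06502054878917386 0.05956181301738872 0.07205131239736251
slot rim [[0.5517, -0.0074], [0.5542, -0.0297], [0.4809, -0.0339], [0.478, -0.0127], [0.5532, -0.0167], [0.4804, -0.0242]] [ 0.51620083 -0.02092226] [ 0.51677925 -0.02045005]
0.11753920308396695 yaw 0.09792841551527798
blue [0.42405806 0.23422652 0.08401794] [0.42271643 0.23339367 0.09      ]
yel [0.44010427 0.27953471 0.09342672] [0.44008131 0.28059156 0.09      ]
grn [0.45719831 0.32484203 0.09303358] [0.45703268 0.3259927  0.09      ]
lid [ 0.5396801  -0.3689483   0.04957056] [ 0.53785125 -0.36601091  0.06      ]
rack [[0.5076, 0.339], [0.4531, 0.1891], [0.3733, 0.2189], [0.4222, 0.3679]] [0.43906291 0.2787224 ]
blue [0.42179198 0.23150703 0.1       ] -0.37635196382104114 0.03438867776115563
lid [ 0.53631467 -0.36381208  0.064     ] -0.20678439366106519 0.05972449292665949
disc [[0.5341, -0.3239], [0.5347, -0.4055], [0.5789, -0.368], [0.4918, -0.3664]] -0.36467763951420756 0.535338662447538
```

```bash
cat >> h.py <<'E'
def go(x,y,z,yaw):
    o=get_obs();p=o['ee_pos'];r=o['tcp_rot'];R=cv2.Rodrigues(np.array([0,0,r[2]]))[0]@np.diag([1,-1,-1])
    d=R.T@(np.array([x,y,z])-p)*100;print('rows cm',d.round(2),'roll',round((r[2]-yaw+np.pi/2)%np.pi-np.pi/2,3),'t',o['time_s'])
E
python3 -m creep '[[[-31,-30.5,6,-0.02],[-31,-30.5,6,-0.02],[-31,-30.5,6,-0.02],[-31,-30.5,6,-0.02],[-31,-30.5,6,-0.02],[-31,-30.5,6,-0.02],[-31,-30.5,6,-0.02],[-31,-30.5,6,-0.02],[-31,-30.5,6,-0.02],[-31,-30.5,6,-0.02],[-31,-30.5,6,-0.02],[-31,-30.5,6,-0.02]]]' 0.4; python3 -c "
from h import *
go(.423,.2325,.145,2.79)"
```

```text
time_s: 1.1
ee_pos: [0.4244, 0.2269, 0.243]
tcp_rot: [-3.138, 0.0, 2.782]
contact_force: [-0.5, 0.1, 0.3]
gripper_width: 0.0343
grip_force: 0.0
rows cm [0.33 0.48 9.8 ] roll -0.008 t 1.1
```

```bash
python3 -m creep '[[[0,0,3,0],[0,0,6,0],[0,0,6,0],[0,0,6,0]]]'; python3 - <<'E'
from h import *
go(.423,.2325,.145,2.79)
up=lambda a,k:cv2.resize(a,None,fx=k,fy=k,interpolation=cv2.INTER_CUBIC)
s=optics.camera('side')[:,:,::-1];t=optics.camera('top')[:,:,::-1]
cv2.imwrite('pics/c2.png',np.hstack([up(s[120:200,165:245],5),up(t[155:235,110:190],5)]))
p=get_obs()['ee_pos'];print([((proj('side',p-[0,0,.073])-[165,120]))*5,(proj('side',(.423,.2325,.1))-[165,120])*5])
E
```

```text
time_s: 1.43
ee_pos: [0.4218, 0.2331, 0.183]
tcp_rot: [-3.139, -0.002, 2.793]
contact_force: [0.3, 0.3, 1.8]
gripper_width: 0.0342
grip_force: 0.0
rows cm [-0.14 -0.01  3.8 ] roll 0.003 t 1.4333
[array([184.62826929, 233.80495911]), array([185.99919772, 247.47337744])]
```

View pics/c2.png

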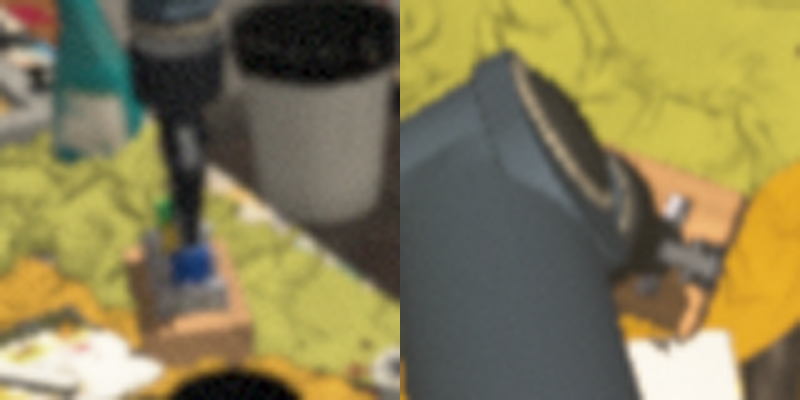

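The side view shows the fingers straddling the blue tab (crop 191,262), about 2 mm off along the tab. I'll descend with that correction and grip.

```bash
python3 -m creep '[[[-0.3,0,1.5,0],[-0.3,0,3,0],[-0.3,0,3.8,0],[-0.3,0,3.8,0],[-0.3,0,3.8,0]]]'; python3 -m creep '[[[0,0,0,0],[0,0,0,0],[0,0,0,0],[0,0,0,0],[0,0,0,0],[0,0,0,0]]]' 0; python3 -m creep '[[[0,0,-1,0],[0,0,-2,0],[0,0,-3,0],[0,0,-4,0],[0,0,-4,0],[0,0,-4,0]]]'
```

```text
time_s: 1.95
ee_pos: [0.4258, 0.2324, 0.1466]
tcp_rot: [3.141, 0.0, 2.792]
contact_force: [0.1, -0.1, 0.5]
gripper_width: 0.0342
grip_force: 0.0
time_s: 2.45
ee_pos: [0.4263, 0.2326, 0.147]
tcp_rot: [3.139, 0.001, 2.792]
contact_force: [0.2, -0.0, 6.0]
gripper_width: 0.0092
grip_force: 59.7
time_s: 2.95
ee_pos: [0.4257, 0.2318, 0.1867]
tcp_rot: [3.141, 0.001, 2.792]
contact_force: [0.2, 0.1, -0.6]
gripper_width: 0.0091
grip_force: 58.9
```

```bash
python3 -m creep '[[[0,0,-4,0],[0,0,-8,0],[0,0,-11.5,0],[0,0,-11.5,0],[0,0,-11.5,0],[0,0,-11.5,0]]]';  python3 -c "
from h import *
go(.519,-.019,.3,3.215)"
```

```text
time_s: 3.45
ee_pos: [0.4249, 0.2314, 0.2999]
tcp_rot: [-3.14, -0.001, 2.792]
contact_force: [0.2, -0.2, -1.4]
gripper_width: 0.0089
grip_force: 59.0
rows cm [-1.743e+01 -2.030e+01 -1.000e-02] roll -0.423 t 3.45
```

```bash
python3 -m creep '[[[-3,-3.5,0,-0.1],[-6,-7,0,-0.2],[-9,-10.5,0,-0.3],[-12,-14,0,-0.42],[-15,-17.5,0,-0.42],[-17.4,-20.3,0,-0.42],[-17.4,-20.3,0,-0.42],[-17.4,-20.3,0,-0.42],[-17.4,-20.3,0,-0.42]]]'; python3 -m creep '[[[0,0,4,0],[0,0,7,0],[0,0,7,0],[0,0,7,0],[0,0,7,0]]]';python3 - <<'E'
from h import *
go(.519,-.019,.3,3.215)
up=lambda a,k:cv2.resize(a,None,fx=k,fy=k,interpolation=cv2.INTER_CUBIC)
s=optics.camera('side')[:,:,::-1];t=optics.camera('top')[:,:,::-1]
cv2.imwrite('pics/side3.png',s);cv2.imwrite('pics/top3.png',t)
cv2.imwrite('pics/c3.png',np.hstack([up(s[150:225,230:305],5.333),up(t[125:200,210:285],5.333)]))
E
```

```text
time_s: 4.2
ee_pos: [0.5187, -0.0205, 0.2986]
tcp_rot: [-3.141, -0.005, -3.076]
contact_force: [-0.8, 1.1, -0.3]
gripper_width: 0.0087
grip_force: 58.9
time_s: 4.62
ee_pos: [0.519, -0.0169, 0.2297]
tcp_rot: [3.141, -0.002, -3.069]
contact_force: [1.5, -1.0, -0.7]
gripper_width: 0.0087
grip_force: 58.9
rows cm [ 0.02 -0.21 -7.03] roll -0.001 t 4.6167
```

View pics/c3.png

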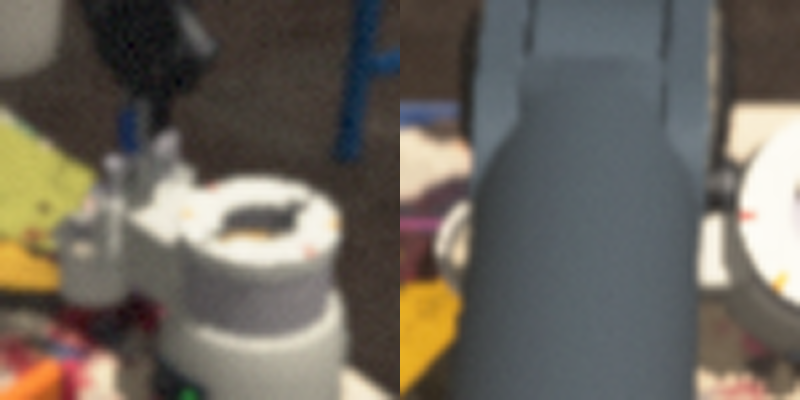

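The side view shows the held sieve already partly in the slot housing: blue tab at crop (130,125), frame corners at (115,158) and (165,135). I went lower than intended, so I'll check whether it slid in or slipped in the grip.

```bash
python3 - <<'E'
from h import *
o=get_obs();p=o['ee_pos'];y=o['tcp_rot'][2];X=np.array([np.cos(y),np.sin(y),0])
f=lambda P:((proj('side',P)-[230,150]+.5)*5.333-.5).round(0)
b=p-[0,0,.139]
for s in(-.03,.03):print('frame top',f(b+X*s+[0,0,.06]),'at flare',f([*(b+X*s)[:2],.122]))
print('tab bot',[f(b+X*s+[0,0,.06]) for s in(-.017,.017)],'tab top',[f(b+X*s+[0,0,.092]) for s in(-.017,.017)])
s=cv2.imread('pics/side3.png');print(blobs(s,(100,110,50),(125,255,255),(240,275,160,190),3))
E
```

```text
frame top [175. 133.] at flare [173. 169.]
frame top [108. 158.] at flare [107. 195.]
tab bot [array([160., 138.]), array([123., 153.])] tab top [array([161.,  98.]), array([123., 112.])]
[([253.6, 174.2], 15, [[254.0, 174.0], [2.0, 6.0], 0.0])]
```

Observed frame corners match an unslipped sieve, so it is about 31 mm into the slot with only about 1.5 N of force. I'll continue down gently.

```bash
python3 -m creep '[[[0,0,0.5,0],[0,0,1,0],[0,0,1.5,0],[0,0,2,0],[0,0,2.3,0],[0,0,2.5,0],[0,0,2.7,0],[0,0,2.7,0],[0,0,2.7,0]]]'
```

```text
time_s: 5.47
ee_pos: [0.5197, -0.0183, 0.2038]
tcp_rot: [3.141, 0.0, -3.071]
contact_force: [2.4, 1.0, -1.1]
gripper_width: 0.0092
grip_force: 58.8
```

```bash
python3 -m creep '[[[0,0,0.2,0],[0,0,0.35,0],[0,0,0.35,0],[0,0,0.35,0]]]'
```

```text
time_s: 5.8
ee_pos: [0.52, -0.0184, 0.2017]
tcp_rot: [3.141, 0.001, -3.071]
contact_force: [-0.5, 0.3, 7.5]
gripper_width: 0.0088
grip_force: 60.5
```

```bash
python3 -m creep '[[[0,0,0.05,0],[0,0,0.05,0],[0,0,0.05,0],[0,0,0.05,0],[0,0,0.05,0],[0,0,0.05,0]]]' 0.35; python3 -m creep '[[[0,0,-1,0],[0,0,-2,0],[0,0,-4,0],[0,0,-7,0],[0,0,-10,0],[0,0,-10,0],[0,0,-10,0]]]';  python3 -c "
from h import *
go(.538,-.3665,.22,2.935)"
```

```text
time_s: 6.3
ee_pos: [0.5192, -0.0184, 0.1996]
tcp_rot: [3.142, -0.001, -3.071]
contact_force: [0.2, 0.4, 0.5]
gripper_width: 0.0297
grip_force: 0.0
time_s: 6.88
ee_pos: [0.5205, -0.0185, 0.3028]
tcp_rot: [3.141, 0.006, -3.071]
contact_force: [-0.2, -0.1, -0.7]
gripper_width: 0.03
grip_force: 0.0
rows cm [  0.69 -34.84   8.28] roll 0.277 t 6.8833
```

```bash
python3 -m creep '[[[0.2,-3.5,0,0],[0.4,-7,0,0.1],[0.5,-10.5,0,0.2],[0.5,-14,0,0.28],[0.5,-17.5,0,0.28],[0.5,-21,0,0.28],[0.5,-24.5,0,0.28],[0.5,-28,0,0.28],[0.5,-31.5,3,0.28],[0.5,-34.7,6,0.28],[0.5,-34.7,8,0.28],[0.5,-34.7,8,0.28]]]' 0.5;python3 - <<'E'
from h import *
go(.536,-.3642,.109,2.935)
up=lambda a,k:cv2.resize(a,None,fx=k,fy=k,interpolation=cv2.INTER_CUBIC)
s=optics.camera('side')[:,:,::-1];t=optics.camera('top')[:,:,::-1]
cv2.imwrite('pics/c4.png',np.hstack([up(s[190:265,220:295],5.333),up(s[200:275,285:360],5.333)]))
cv2.imwrite('pics/s4.png',s);cv2.imwrite('pics/t4.png',t)
# blue tab of seated sieve
for n,roi in(('side',(235,275,160,205)),('top',(235,265,155,185))):
  print(n,blobs({'side':s,'top':t}[n].copy(),(100,110,50),(125,255,255),roi,3), proj(n,(.5193,-.0182,.138)))
E
```

```text
time_s: 7.88
ee_pos: [0.535, -0.3658, 0.2134]
tcp_rot: [3.14, -0.012, 2.927]
contact_force: [-0.5, 0.2, -0.7]
gripper_width: 0.0424
grip_force: 0.0
rows cm [-0.07  0.18 10.44] roll -0.008 t 7.8833
side [([256.77, 179.06], 53, [[256.5, 179.0], [8.0, 7.0], 90.0])] [256.26871781 180.12222377]
top [([248.71, 167.29], 28, [[248.6, 167.0], [10.0, 2.7], 81.9])] [248.4719774  167.39998074]
```

View pics/c4.png

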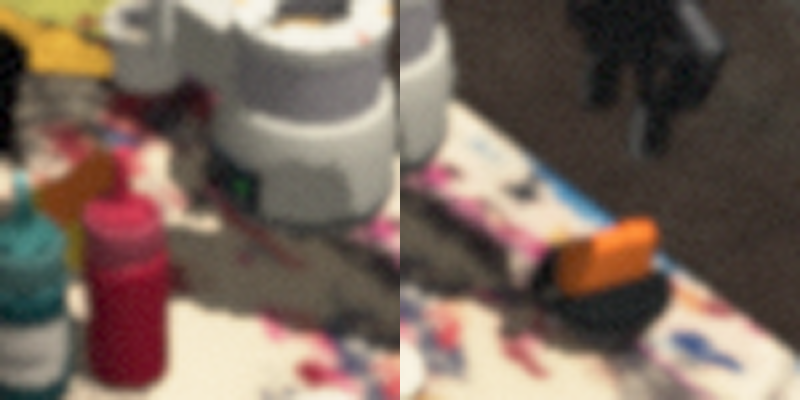

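The seated sieve's tab lies within about 1 px of the expected position in both views. The lid's orange bar (right half, 605,260) is below the open fingers. Descending.

```bash
python3 -m creep '[[[-0.05,0.15,3,0],[-0.05,0.15,6,0],[-0.05,0.15,9,0],[-0.05,0.15,10.4,0],[-0.05,0.15,10.4,0],[-0.05,0.15,10.4,0],[-0.05,0.15,10.4,0]]]'; python3 -m creep '[[[0,0,0,0],[0,0,0,0],[0,0,0,0],[0,0,0,0],[0,0,0,0],[0,0,0,0]]]' 0; python3 -m creep '[[[0,0,-2,0],[0,0,-5,0],[0,0,-8,0],[0,0,-11,0],[0,0,-14,0],[0,0,-17,0],[0,0,-17,0],[0,0,-17,0],[0,0,-17,0]]]';  python3 - <<'E'
from h import *
go(.5277,-.1379,.29,3.212)
for n,roi in(('top',(330,420,120,215)),('side',(280,360,150,250))):
    im=optics.camera(n)[:,:,::-1].copy();cv2.imwrite(f'pics/{n}5.png',im)
    print(n,blobs(im,(3,150,100),(18,255,255),roi))
E
```

```text
time_s: 8.57
ee_pos: [0.541, -0.364, 0.1183]
tcp_rot: [-3.14, 0.004, 2.932]
contact_force: [-0.8, 0.4, -0.5]
gripper_width: 0.0423
grip_force: 0.0
time_s: 9.07
ee_pos: [0.5404, -0.3642, 0.1176]
tcp_rot: [-3.141, 0.003, 2.932]
contact_force: [-0.2, -0.1, 6.0]
gripper_width: 0.0148
grip_force: 60.7
time_s: 9.82
ee_pos: [0.539, -0.3629, 0.2847]
tcp_rot: [3.14, -0.002, 2.932]
contact_force: [-0.8, 0.2, -1.9]
gripper_width: 0.0148
grip_force: 59.6
rows cm [ 5.79 21.77 -0.53] roll -0.28 t 9.8167
top [([417.89, 200.58], 19, [[417.0, 200.5], [7.0, 4.0], 90.0])]
side [([327.77, 204.69], 125, [[329.5, 204.2], [10.0, 20.4], 80.5])]
```

```bash
python3 - <<'E'
from h import *
for P in((.536,-.3645,.047),(.539,-.3655,.047),(.541,-.3645,.047)):print(P,proj('side',P),proj('top',P), proj('top',[*P[:2],.064]))
# mill side check: aluminium collar marks projections + blue tab seat
for P in((.5277,-.1379,.15),):print(proj('side',P),proj('top',P))
import subprocess
s=cv2.imread('pics/side5.png');t=cv2.imread('pics/side0.png')
up=lambda a,k:cv2.resize(a,None,fx=k,fy=k,interpolation=cv2.INTER_CUBIC)
M=np.hstack([up(s[175:235,300:360],6.666),up(t[165:225,245:305],6.666)]);cv2.imwrite('pics/c5.png',M)
E
```

```text
(0.536, -0.3645, 0.047) [321.9818937  247.66042099] [366.19034124 167.50108192] [367.74321952 166.58565759]
(0.539, -0.3655, 0.047) [322.88173351 247.49284248] [366.5104814  166.49776278] [368.06736409 165.56885383]
(0.541, -0.3645, 0.047) [323.11667875 247.10159921] [366.1583259  165.82501796] [367.71014414 164.88707649]
[278.03425741 190.59631471] [292.62353198 163.96213115]
```

View pics/c5.png

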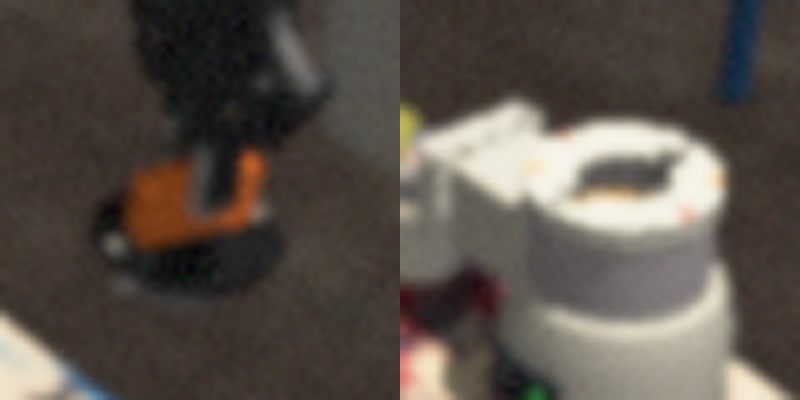

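The left crop shows the lid held level, with the finger about 3–4 mm off centre along the bar. The right crop's collar marks give a mouth centre of (278.4,190.3) px, which agrees with the top view. I'll carry the lid over the mouth.

```bash
python3 -c "
from h import *
print(tri((292.7,164.2),(278.4,190.3)))
go(.5312,-.1377,.285,3.212)"; python3 -m creep '[[[1.5,3.5,-0.5,-0.1],[2.5,7,-0.5,-0.2],[3.5,10.5,-0.5,-0.28],[4.5,14,-0.5,-0.28],[5.4,17.5,-0.5,-0.28],[5.4,21,-0.5,-0.28],[5.4,21.9,-0.5,-0.28],[5.4,21.9,-0.5,-0.28],[5.4,21.9,-0.5,-0.28],[5.4,21.9,-0.5,-0.28]]]';python3 - <<'E'
from h import *
go(.5312,-.1377,.2776,3.212)
s=optics.camera('side')[:,:,::-1].copy();cv2.imwrite('pics/side6.png',s)
cv2.imwrite('pics/c6.png',cv2.resize(s[150:240,230:330],None,fx=6.66,fy=6.66,interpolation=cv2.INTER_CUBIC))
p=get_obs()['ee_pos'];print((proj('side',p+[-.0035,0,-.0876])-[230,150]+.5)*6.66)
E
```

```text
[ 0.52761016 -0.1384911   0.15136123]
rows cm [ 5.44 21.85 -0.13] roll -0.28 t 9.9167
time_s: 10.75
ee_pos: [0.5318, -0.1396, 0.2901]
tcp_rot: [-3.141, -0.002, -3.073]
contact_force: [0.3, -0.3, -0.4]
gripper_width: 0.0149
grip_force: 59.7
rows cm [0.05 0.2  1.25] roll -0.002 t 10.75
[331.76218781 187.07690984]
```

View pics/c6.png

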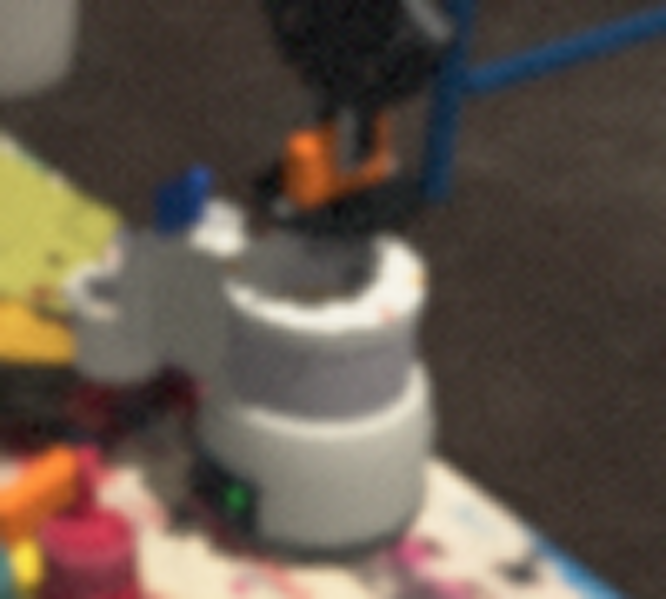

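The lid hovers over the mouth (disc about 253–420 in the crop, collar 225–427), so it is centred to within a few mm. I'll lower it gently and watch the force.

```bash
python3 -m creep '[[[0.05,0.1,1,0],[0.05,0.1,2,0],[0.05,0.1,2.5,0],[0.05,0.1,3,0],[0.05,0.1,3,0],[0.05,0.1,3,0]]]'
```

```text
time_s: 11.3
ee_pos: [0.5315, -0.1372, 0.2603]
tcp_rot: [3.141, -0.001, -3.072]
contact_force: [-0.3, -0.0, -1.8]
gripper_width: 0.0145
grip_force: 59.6
```

```bash
python3 -m creep '[[[0,0,0.3,0],[0,0,0.6,0],[0,0,0.9,0],[0,0,1.1,0],[0,0,1.3,0],[0,0,1.4,0],[0,0,1.4,0],[0,0,1.4,0]]]'
```

```text
time_s: 11.97
ee_pos: [0.5316, -0.1369, 0.2465]
tcp_rot: [3.141, -0.001, -3.071]
contact_force: [-2.2, 0.4, -3.4]
gripper_width: 0.0143
grip_force: 59.5
```

```bash
python3 -m creep '[[[0,0,0.1,0],[0,0,0.2,0],[0,0,0.25,0],[0,0,0.25,0],[0,0,0.25,0]]]'
```

```text
time_s: 12.38
ee_pos: [0.5316, -0.1372, 0.2456]
tcp_rot: [3.141, -0.0, -3.072]
contact_force: [-6.5, 2.2, 6.7]
gripper_width: 0.0147
grip_force: 60.8
```

```bash
python3 -m creep '[[[0,0,0,0],[0,0,0,0],[0,0,0,0],[0,0,0,0],[0,0,0,0]]]' 0.45; python3 -m creep '[[[0.2,0,0.3,0],[0.37,0,0.7,0],[0.37,0,0.7,0],[0.37,0,0.7,0]]]';python3 -m creep '[[[0,0,0,0],[0,0,0,0],[0,0,0,0],[0,0,0,0],[0,0,0,0],[0,0,0,0]]]' 0
```

```text
time_s: 12.8
ee_pos: [0.5322, -0.1373, 0.2445]
tcp_rot: [-3.141, 0.001, -3.071]
contact_force: [-0.1, 0.1, 0.9]
gripper_width: 0.0386
grip_force: 0.0
time_s: 13.13
ee_pos: [0.5278, -0.1374, 0.2369]
tcp_rot: [3.141, -0.001, -3.072]
contact_force: [-0.2, 0.9, 0.2]
gripper_width: 0.0387
grip_force: 0.0
time_s: 13.63
ee_pos: [0.5282, -0.1374, 0.2376]
tcp_rot: [3.141, 0.0, -3.071]
contact_force: [0.2, -0.7, 2.9]
gripper_width: 0.0152
grip_force: 60.0
```

```bash
python3 -m creep '[[[0,0,0,0.06],[0,0,0,0.12],[0,0,0,0.18],[0,0,0,0.24],[0,0,0,0.3],[0,0,0,0.36],[0,0,0,0.4],[0,0,0,0.4],[0,0,0,0.4]]]'; python3 -c "
from h import *
o=get_obs();print(o['wrist_torque'],o['tcp_rot'])"
```

```text
time_s: 14.38
ee_pos: [0.5281, -0.1376, 0.2376]
tcp_rot: [-3.141, 0.0, 2.813]
contact_force: [-1.1, -0.2, 3.9]
gripper_width: 0.0149
grip_force: 60.2
[-0.17198504  0.35427631  0.01657161] [-3.14134231e+00  2.36144000e-04  2.81276343e+00]
```

```bash
python3 -m creep '[[[0,0,0,0.06],[0,0,0,0.12],[0,0,0,0.18],[0,0,0,0.24],[0,0,0,0.3],[0,0,0,0.35],[0,0,0,0.39],[0,0,0,0.39],[0,0,0,0.39],[0,0,0,0.39],[0,0,0,0.39]]]'; python3 - <<'E'
from h import *
o=get_obs();print(o['wrist_torque'],o['tcp_rot'])
im=[optics.camera(n)[:,:,::-1] for n in('side','top')]
cv2.imwrite('pics/c7.png',np.hstack([cv2.resize(a,None,fx=6.4,fy=6.4,interpolation=cv2.INTER_CUBIC)[:500] for a in(im[0][155:235,240:302],im[1][120:200,240:302])]))
E
```

```text
time_s: 15.3
ee_pos: [0.5279, -0.1381, 0.2376]
tcp_rot: [-3.141, 0.0, 2.422]
contact_force: [-2.8, -2.4, 5.4]
gripper_width: 0.015
grip_force: 60.4
[-0.54370526  0.58735278  0.15801913] [-3.14107485e+00  3.26316923e-04  2.42219663e+00]
```

View pics/c7.png

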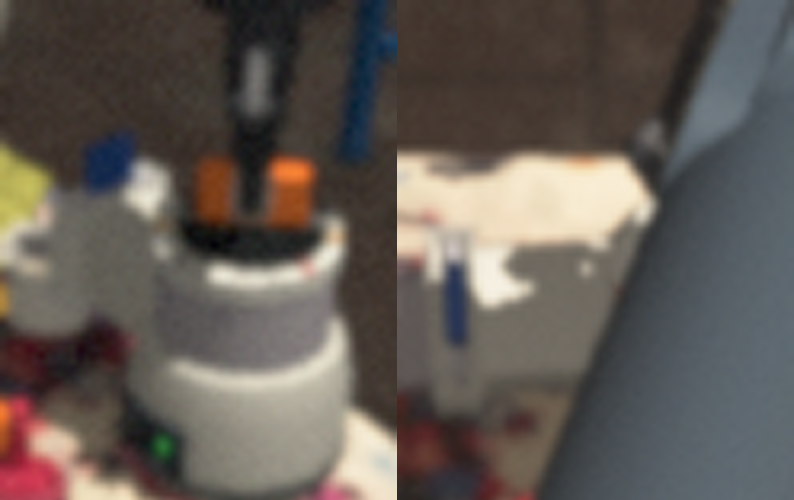

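The lid lies flat in the collar (crop 255,240) with the gripper centred on the bar. The wrist torque is 0.158 N m, which matches the 0.15 N m expected at the pulse mark, and the sieve's blue tab is still home (455,305). I'll hand in now.

```bash
python3 -m creep '[[[0,0,0,0],[0,0,0,0],[0,0,0,0]]]'; python3 -c "
from cell import env
print(env.job_done())"
```

```text
time_s: 15.65
ee_pos: [0.528, -0.138, 0.2376]
tcp_rot: [-3.141, 0.0, 2.422]
contact_force: [-2.9, -2.4, 5.0]
gripper_width: 0.0151
grip_force: 60.4
the job is handed in; nothing more can be done
None
```

I handed the job in at about 15.7 s with the blue-tabbed sieve home in the mill slot and released, and the lid flat in the mouth, gripped and held at the amber pulse mark (about 45° of turn, 0.16 N m spring torque); the judge's result was not shown.

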